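Free well and magnifier on the reed inspection stand

ROBOT

A 6-joint arm with a two-finger parallel gripper is mounted at the origin on the work surface. World frame = base frame: x ahead of the robot, y to its left, z up, the work surface at z = 0. Lengths are in m, angles in rad, forces in N, time in s.
With the tool pointing down it reaches from about 0.275 to 0.75 m from the base axis. Payload 10.2 kg.
Tool frame: the origin (TCP) lies midway between the tips of the shut fingers; the grasp point (between the pads) lies 19 mm behind it; z points along the fingers, y is the line along which they close (so a half turn about z gives the same grasp; the last joint's range is limited). The gripper opens to 88 mm and grips with 3 to 60 N. Pads are 18 mm wide; open, the fingers measure 123 mm over their backs; the gripper's body (75 mm by 187 mm) begins 45 mm behind the grasp point.
Start: joints at [-1.462, 0.313, 1.498, -0, 1.331, -0.223], TCP at [0.171, -0.496, 0.239] pointing down, gripper open.
Joint ranges: [-2.94, 2.94], [-0.97, 2.17], [0.19, 2.56], [-1.23, 4.37], [0.02, 3.11], [-2.88, 2.88]. Speed limits (rad/s): [2.39, 2.39, 3.01, 3.14, 3.14, 3.14].

INTERFACE

Orientations are given as [roll, pitch, yaw] about the fixed x, y, z axes, in that order (R = Rz(yaw) Ry(pitch) Rx(roll)).
In Python, from bench import ctrl gives the robot as it stands.
- The arm moves only by the tool servo_tool, never from a script. Its argument "series" is text: rows parted by semicolons, each of 5 numbers parted by spaces: the shift along the tool's x, y, z each as a share of 0.3 m, from -1 to 1, then the turn about the tool's z as a share of pi rad, from -1 to 1, then the opening in per cent of the stroke, from 0 (shut) to 100 (fully open). In form: dx dy dz yaw grip; .... A call has 1 to 12 rows; each row is the pose to reach, as a shift and turn from the pose commanded when the call began, along the tool's axes at that moment, turning the shorter way round; what a row does not reach only later rows make up. A row lasts 1/10 s, in which the tool goes at most 50 mm and 8.59 degrees, less where a joint would pass 70% of its speed; a pose out of reach is approached as far as the arm can. A call with a number of a shift or a turn outside -1 to 1 is refused whole. A call with a gripper value outside its range is refused whole. The fingers move at their own pace and stop on an object; "squeeze" is the grip in N (left out, the last holds). Time passes only in rows, so rows that repeat a pose let the fingers close. It gives the time, the measured TCP pose, the force, the opening and the grip force at its end, in the units of the state.
- ctrl.get_obs(): the state, without advancing time (a new reading comes with each control period).
- ctrl.read_camera(name): name is "scene" or "top"; returns the picture (384x512x3 uint8, blue, green, red); there is no depth.
- ctrl.camera_params(name): a dict with "K" (3x3 intrinsics, pixels), "R" (3x3) and "t" (3): a world point X has camera coordinates R X + t. Camera axes: x right, y down, z forward; pixel columns grow to the right and rows downward; lengths in m; the calibration is good to about 2 mm. A picture is of the moment at which its call begins. camera_params takes no time and is no camera call.
- ctrl.close_job(): hands the job in; it is judged then, once.
The state is a dict: "time_s": time; "joint_pos": joint angles; "qd": joint speeds; "effort": joint torques, N m; "eef_pos": TCP position; "orientation": TCP orientation; "contact_force": force on the tool from outside, world axes, zero at the start; "wrist_torque": the same for the moment, N m; "opening": opening from 0.0 (shut) to 1.0 (fully open); "grasp_force": force on a finger pad.
Only numpy, scipy, OpenCV 4.12 (cv2) and the standard library are available. Lean on these libraries where they do the work, as an engineer would, in place of code of your own. Each camera call takes 0.05 s, during which the arm holds its last target. There are 200 camera calls.

TASK

Lay the reed chest, brass sole down, in the one free well of the inspection stand: the covers hide which two are taken, so feel for the one that sinks all the way down; lower the chest gently on to it, do not drop it, and let it sink. Then swing the magnifier arm by its black grip so that the lens is centred over the chest, and let go; leave the glue bottle and the amber jar where they are.

Things in the scene. Friction and masses are not known exactly. Their poses are not given: they have to be found in the camera images.
- chest_mid (a point): Centre (half-way up) of the loose reed chest: a dark hardwood block on a thick brass sole, 100 mm long (its x axis) x 36 mm wide (y) x 56 mm high (z up), 0.45 to 0.6 kg, four round brass reed seats on top. It stands on the table on its sole. Starts to the left of the stand.
- pivot (a point): Point on the vertical pivot axis of the magnifier arm, 150 mm above the table, on top of the steel post (26 mm diameter) of the fixed inspection stand. Its axes are the stand's: x points away from the wells. Three equal wells fan out from the post towards the robot, their centres 190 mm from the pivot axis, 0.52 rad apart, the long side of each pointing at the post.
- well0 (a point): Well on the stand's +y side (arm value 0.52): centre of the top face of its cover at rest, 47 mm above the table. Each well is an oblong wooden box, inside 120 x 56 mm (long side pointing at the post), walls 6 mm thick, rim 50 mm above the table. Its grey cover, 116 x 52 mm, lies 3 mm below the rim. Exactly one of the three wells is free, and any may be.
- well1 (a point): The middle well (arm value 0), like well0: centre of its cover's top at rest. Every cover sits on a weak spring and goes straight down under 2 to 3 N: by 28 mm to a stop if the well is free, but by only about 5 mm, then hard, if a hidden wooden blank lies under it. It springs back when let go.
- well2 (a point): Well on the stand's -y side (arm value -0.52), like well0: centre of its cover's top at rest. The chest's own weight sinks a free cover fully and holds it down, the chest's centre then about 47 mm above the table; in a taken well it stays at about 70 mm.
- lens (a point): Centre of the round magnifier lens, in a black rim of 106 mm outside diameter, 12 mm thick, 150 mm above the table, 190 mm from the pivot axis. Its axes turn with the arm: x points along the arm from the lens to the pivot, y across the arm.
- grip (a point): Middle of the upright black cylindrical grip on the arm, 24 mm in diameter, standing from 155 mm (top of the aluminium bar) to 201 mm above the table, this point at 180 mm, 115 mm from the pivot axis on the line from pivot to lens.
- mag_arm (a joint): Angle of the magnifier arm about its vertical pivot, rad: 0 points from the post along the stand's -x (over well1), positive swings to the stand's +y (clockwise seen from above), limits -1.6 and 1.6. Held by friction (about 0.25 N m, 2 N at the grip): it stays where it is left. Starts swung aside at 1.15 to 1.45.
- glue: White glue bottle with orange cap, 52 mm diameter, 130 mm high, standing on the table; origin at the centre of its underside. To be left alone.
- jar: Amber glass jar with white lid and blank paper label, 60 mm diameter, 80 mm high, standing on the table; origin at the centre of its underside. To be left alone.
There are look-alikes about, which are no part of the job. Leave any blue or purple look-alike of the part that bears chest_mid alone.

How it is judged:
By the outcome, as a careful person would: the job done as asked, in the order asked, and still so for the second after the job is handed in, with the robot touching nothing.
It also fails if it takes over 72 s, if anything falls off the work surface, if the arm or the gripper's body presses on something with over 40 N, if the wrist force passes 120 N, or if a joint passes its speed limit or range.

## Working session

There is one attempt and no reset: what is moved stays moved. The work goes in short steps, Python scripts to look and compute and a tool call to move; the robot and the scene stay as the last step left them, time stands still between calls to the robot, and variables do not carry over. Pictures are saved under pics/ and viewed, at most 10 in all, crops included, and the job is handed in when it is done.

Besides the shell and the picture viewer there is one more tool, called after "Emit:" in YAML: its name, and indented under it one key for each argument. servo_tool: Moves the arm, as the interface text tells. Shift numbers are shares of 0.3 m and turn numbers shares of pi rad, none past 1 either way. Its arguments: {"type":"object","properties":{"series":{"type":"string"},"squeeze":{"type":"number"}},"required":["series"]}

```bash
mkdir -p pics; python3 - <<'E'
from bench import ctrl
import cv2,numpy as np
for n in ("scene","top"):
    im=ctrl.read_camera(n); cv2.imwrite(f"pics/{n}0.png",im)
    p=ctrl.camera_params(n); print(n,np.round(p["K"],1).tolist(),np.round(p["R"],3).tolist(),np.round(p["t"],3), -p["R"].T@p["t"])
o=ctrl.get_obs(); print({k:np.round(v,3) for k,v in o.items()})
E
```

```text
scene [[371.4, 0.0, 252.7], [0.0, 371.4, 198.4], [0.0, 0.0, 1.0]] [[-0.768, 0.641, 0.014], [0.465, 0.572, -0.676], [-0.441, -0.512, -0.737]] [ 0.322 -0.2    1.36 ] [0.93904713 0.60465117 0.86302098]
top [[476.6, 0.0, 261.5], [0.0, 476.6, 199.0], [0.0, 0.0, 1.0]] [[0.01, -1.0, 0.028], [-0.997, -0.012, -0.078], [0.079, -0.027, -0.997]] [0.08  0.508 1.179] [0.4126091  0.11792457 1.21264434]
{'time_s': np.float64(0.1), 'joint_pos': array([-1.462,  0.313,  1.498, -0.   ,  1.331, -0.223]), 'qd': array([-0.001, -0.   , -0.002,  0.   , -0.001, -0.001]), 'effort': array([ 4.0000e-03, -4.0281e+01, -2.5265e+01,  7.0000e-02,  3.4000e-02,
       -0.0000e+00]), 'eef_pos': array([ 0.171, -0.496,  0.238]), 'orientation': array([-3.141, -0.   ,  0.332]), 'contact_force': array([-0.847,  0.673, -0.028]), 'wrist_torque': array([-0.028, -0.   , -0.034]), 'grasp_force': np.float64(0.0), 'opening': np.float64(1.0)}
```

View pics/top0.png

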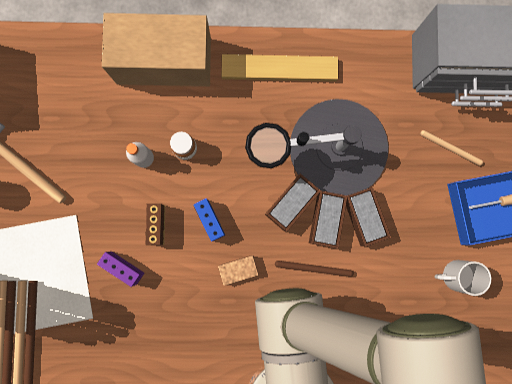

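View pics/scene0.png

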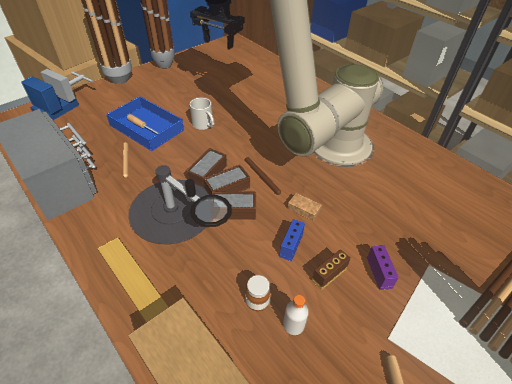

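The top view shows the chest at about (155,225), covers at (294,203), (328,217) and (368,216), the lens at (268,145), the grip at (302,138) and the post near (347,140). The scene view agrees: the blue and purple blocks are look-alikes, and the jar and glue bottle stand beyond the chest.

```bash
cat > h.py <<'E'
import cv2,numpy as np
from bench import ctrl
def ray(n,u,v,z):
    p=ctrl.camera_params(n); R,t=p["R"],p["t"]; c=-R.T@t
    d=R.T@np.linalg.solve(p["K"],[u,v,1.]); return c+d*(z-c[2])/d[2]
def proj(n,X):
    p=ctrl.camera_params(n); q=p["K"]@(p["R"]@np.array(X)+p["t"]); return q[:2]/q[2]
def blobs(m,a):
    n,l,s,c=cv2.connectedComponentsWithStats(m.astype(np.uint8)); return [(l==i,s[i],c[i]) for i in range(1,n) if s[i][4]>a]
E
python3 - <<'E'
from h import *
im=cv2.imread("pics/top0.png"); hsv=cv2.cvtColor(im,cv2.COLOR_BGR2HSV)
H,S,V=[hsv[...,i].astype(int) for i in range(3)]
roi=np.zeros(V.shape,bool); roi[170:255,262:395]=1
m=roi&(S<40)&(V>110); C=[]
for b,s,c in blobs(m,300):
    r=cv2.minAreaRect(np.argwhere(b)[:,::-1].astype(np.float32)); bx=cv2.boxPoints(r)
    w=[ray("top",*q,.047) for q in bx]; ctr=np.mean(w,0); C.append(ctr)
    e=[w[1]-w[0],w[2]-w[1]]; L=max(e,key=np.linalg.norm)
    print("cover",r,ctr.round(4),[round(np.linalg.norm(x),4) for x in e],np.arctan2(L[1],L[0]))
# brass rings
roi[:]=0; roi[195:255,138:172]=1
m=roi&(V<100)
for b,s,c in blobs(roi&(S>90)&(V>130)&(H>17),15): print("brass",s,c,ray("top",*c,.056).round(4))
d=ray("top",302,138,.201);print("grip~",d)
gray=cv2.cvtColor(im,cv2.COLOR_BGR2GRAY); sub=(gray<45).astype(np.uint8); sub[:, :235]=0; sub[:,330:]=0; sub[:115]=0; sub[172:]=0
for b,s,c in blobs(sub,20): print("dark",s,c)
big=np.hstack([cv2.resize(im[110:260,230:400],None,fx=3,fy=3,interpolation=2),cv2.resize(im[190:260,130:190],None,fx=4,fy=450/70,interpolation=2)])
cv2.imwrite("pics/crop1.png",big);print(big.shape)
E
```

```text
cover ((292.6844787597656, 201.9637908935547), (21.198652267456055, 46.977622985839844), 40.23635482788086) [0.4985 0.0097 0.047 ] [np.float64(0.1162), np.float64(0.0522)] -0.6922471997352322
cover ((367.9379577636719, 216.2043914794922), (47.673152923583984, 20.931760787963867), 70.01689910888672) [ 0.4656 -0.1761  0.047 ] [np.float64(0.0523), np.float64(0.117)] -2.7975051260135526
cover ((328.8150939941406, 219.15283203125), (20.947463989257812, 47.300724029541016), 10.619654655456543) [ 0.4573 -0.0794  0.047 ] [np.float64(0.1164), np.float64(0.0518)] -0.18480655491323392
brass [150 205   7   8  30] [153.26666667 208.66666667] [0.4773 0.3482 0.056 ]
brass [150 215   7   8  34] [153.05882353 218.67647059] [0.4531 0.348  0.056 ]
brass [150 225   7   8  31] [152.80645161 228.70967742] [0.429  0.3479 0.056 ]
brass [149 235   8   8  34] [152.44117647 238.52941176] [0.4054 0.3481 0.056 ]
grip~ [0.62559126 0.00465343 0.201     ]
dark [246 123  45  45 482] [267.98962656 145.37759336]
dark [297 132  12  14 117] [302.43589744 138.76068376]
(450, 750, 3)
```

View pics/crop1.png

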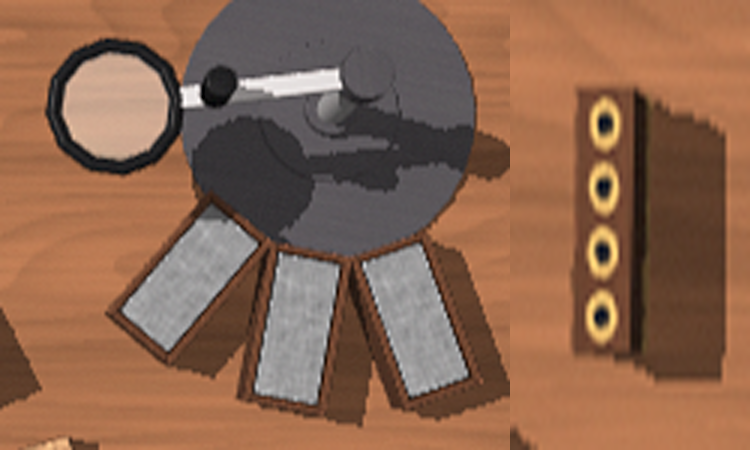

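The crop confirms that the masks cover the grey covers and that the four brass seats sit in one row. The pivot comes out at about (0.644,-0.113) from all three wells, so the geometry is consistent.

```bash
cat >> h.py <<'E'
PIV=np.array([.6444,-.1126]); PSI=-.176
def well(q): a=PSI-q; return PIV-.19*np.array([np.cos(a),np.sin(a)]),a
def go(*wps):
    from scipy.spatial.transform import Rotation as Ro
    o=ctrl.get_obs(); p=o["eef_pos"]; R=Ro.from_euler("xyz",o["orientation"])
    print("pose",p.round(4),R.as_euler("xyz").round(3),"F",o["contact_force"].round(1),"op",round(float(o["opening"]),3),"t",o["time_s"])
    for x,y,z,yaw in wps:
        d=R.inv().apply(np.array([x,y,z])-p)/.3
        a=-((yaw-o["orientation"][2]+np.pi)%(2*np.pi)-np.pi)/np.pi
        print("  ->",(x,y,z,yaw),"shares",d.round(3),round(a,4))
E
python3 - <<'E'
from h import *
L=ray("top",268,145.4,.150)[:2]; G=ray("top",302.4,138.8,.19)[:2]
for n,X in (("lens",L),("grip",G)):
    d=PIV-X; print(n,X,np.linalg.norm(d),"q",PSI-np.arctan2(d[1],d[0]))
for q in (.52,0,-.52): print(q,well(q))
(x,y),a=well(-.52); go((.32,-.336,.2,a))
E
```

```text
lens [0.61816078 0.07587034] 0.19028811604473445 q 1.2564634973366695
grip [0.62615371 0.00254114] 0.11657791003680967 q 1.2376343236574563
0.52 (array([0.49859154, 0.0092191 ]), -0.696)
0 (array([ 0.45733513, -0.07933237]), -0.176)
-0.52 (array([ 0.4655315 , -0.17667853]), 0.34400000000000003)
pose [ 0.171  -0.4962  0.2382] [-3.141 -0.     0.332] F [-0.8  0.7 -0. ] op 1.0 t 0.1
  -> (0.32, -0.336, 0.2, 0.34400000000000003) shares [ 0.644 -0.343  0.128] -0.0039
```

Emit:
servo_tool:
  series: "0.64 -0.34 0.12 0 0;0.64 -0.34 0.12 0 0;0.64 -0.34 0.12 0 0;0.64 -0.34 0.12 0 0;0.64 -0.34 0.12 0 0;0.64 -0.34 0.12 0 0"
  squeeze: 20

```text
time_s: 0.7
eef_pos: [0.3205, -0.3354, 0.2022]
orientation: [-3.14, 0.0, 0.335]
contact_force: [1.2, -0.4, 0.1]
opening: 0.477
grasp_force: 0.0
```

```bash
python3 -c "
from h import *
(x,y),a=well(-.52); go((x,y,.1,a),(x,y,.055,a))"
```

```text
pose [ 0.3205 -0.3354  0.2022] [-3.14   0.     0.335] F [ 1.2 -0.4  0.1] op 0.477 t 0.7
  -> (np.float64(0.46553149604895555), np.float64(-0.17667853224220417), 0.1, 0.34400000000000003) shares [ 0.631 -0.34   0.341] -0.0027
  -> (np.float64(0.46553149604895555), np.float64(-0.17667853224220417), 0.055, 0.34400000000000003) shares [ 0.631 -0.34   0.491] -0.0027
```

Emit:
servo_tool:
  series: "0.63 -0.34 0.15 0 0;0.63 -0.34 0.15 0 0;0.63 -0.34 0.15 0 0;0.63 -0.34 0.15 0 0;0.63 -0.34 0.34 0 0;0.63 -0.34 0.34 0 0;0.63 -0.34 0.44 0 0;0.63 -0.34 0.49 0 0;0.63 -0.34 0.49 0 0"

```text
time_s: 1.6
eef_pos: [0.4637, -0.1799, 0.054]
orientation: [-3.139, 0.002, 0.331]
contact_force: [0.9, -0.1, -0.2]
opening: 0.004
grasp_force: 0.0
```

Emit:
servo_tool:
  series: "0 0 0.01 0 0;0 0 0.02 0 0;0 0 0.03 0 0;0 0 0.035 0 0;0 0 0.035 0 0"

```text
time_s: 2.1
eef_pos: [0.465, -0.1796, 0.0455]
orientation: [3.141, -0.0, 0.332]
contact_force: [0.2, -0.5, 0.6]
opening: 0.003
grasp_force: 0.6
```

Emit:
servo_tool:
  series: "0 0 0.01 0 0;0 0 0.015 0 0;0 0 0.015 0 0"

```text
time_s: 2.4
eef_pos: [0.4648, -0.1794, 0.0406]
orientation: [3.142, -0.0, 0.332]
contact_force: [1.0, -0.4, 1.0]
opening: 0.005
grasp_force: 0.6
```

Emit:
servo_tool:
  series: "0 0 0.01 0 0;0 0 0.02 0 0;0 0 0.02 0 0"

```text
time_s: 2.7
eef_pos: [0.4647, -0.1793, 0.0343]
orientation: [-3.141, 0.0, 0.332]
contact_force: [0.4, 0.1, 1.4]
opening: 0.004
grasp_force: 0.7
```

Emit:
servo_tool:
  series: "0 0 0.005 0 0;0 0 0.01 0 0;0 0 0.01 0 0"

```text
time_s: 3.0
eef_pos: [0.4647, -0.1793, 0.0315]
orientation: [-3.141, 0.0, 0.332]
contact_force: [0.7, -1.4, 1.7]
opening: 0.007
grasp_force: 0.8
```

Emit:
servo_tool:
  series: "0 0 0.015 0 0;0 0 0.03 0 0;0 0 0.03 0 0"

```text
time_s: 3.3
eef_pos: [0.4647, -0.1793, 0.0221]
orientation: [-3.141, 0.0, 0.332]
contact_force: [0.2, 0.7, 2.1]
opening: 0.005
grasp_force: 0.9
```

```bash
python3 -c "
from h import *
go((.4647,-.1793,.15,.332),(.45,.08,.18,.16),(.4412,.348,.12,0))"
```

```text
pose [ 0.4647 -0.1793  0.0221] [-3.141  0.     0.332] F [0.2 0.7 2.1] op 0.005 t 3.3
  -> (0.4647, -0.1793, 0.15, 0.332) shares [-0.    -0.    -0.426] -0.0001
  -> (0.45, 0.08, 0.18, 0.16) shares [ 0.235 -0.833 -0.526] 0.0547
  -> (0.4412, 0.348, 0.12, 0) shares [ 0.498 -1.687 -0.326] 0.1056
```

Well2 sank 25 mm under 2 N, so it is the free well. Next I go to the chest.

Emit:
servo_tool:
  series: "0 0 -0.16 0 0;0 0 -0.32 0 0;0 0 -0.4 0 0;0.23 -0.83 -0.53 0.05 100;0.23 -0.83 -0.53 0.05 100;0.23 -0.83 -0.53 0.05 100;0.23 -0.83 -0.53 0.05 100;0.23 -0.83 -0.53 0.05 100;0.23 -0.83 -0.53 0.05 100;0.23 -0.83 -0.53 0.05 100"

```text
time_s: 4.3
eef_pos: [0.4485, 0.0802, 0.1818]
orientation: [-3.142, -0.0, 0.178]
contact_force: [-0.8, -1.1, -0.1]
opening: 0.613
grasp_force: 0.0
```

```bash
python3 -c "
from h import *
go((.4412,.348,.12,0),(.4412,.348,.035,0))"
```

```text
pose [0.4485 0.0802 0.1818] [-3.142 -0.     0.178] F [-0.8 -1.1 -0.1] op 0.613 t 4.3
  -> (0.4412, 0.348, 0.12, 0) shares [ 0.134 -0.883  0.206] 0.0567
  -> (0.4412, 0.348, 0.035, 0) shares [ 0.134 -0.883  0.489] 0.0567
```

Emit:
servo_tool:
  series: "0.135 -0.885 0 0.057 100;0.135 -0.885 0 0.057 100;0.135 -0.885 0 0.057 100;0.135 -0.885 0 0.057 100;0.135 -0.885 0 0.057 100;0.135 -0.885 0.1 0.057 100;0.135 -0.885 0.2 0.057 100;0.135 -0.885 0.2 0.057 100"

```text
time_s: 5.1
eef_pos: [0.4413, 0.3454, 0.1177]
orientation: [3.138, 0.007, -0.005]
contact_force: [-0.1, -0.1, 0.2]
opening: 0.998
grasp_force: 0.0
```

```bash
python3 -c "
from h import *
im=ctrl.read_camera('scene'); cv2.imwrite('pics/s1.png',cv2.resize(im[130:330,200:440],None,fx=3,fy=3))
go((.4412,.348,.035,0))"
```

```text
pose [0.4425 0.3456 0.1203] [ 3.14   0.004 -0.005] F [ 0.1 -0.2  0.8] op 0.998 t 5.15
  -> (0.4412, 0.348, 0.035, 0) shares [-0.003 -0.009  0.284] -0.0017
```

View pics/s1.png

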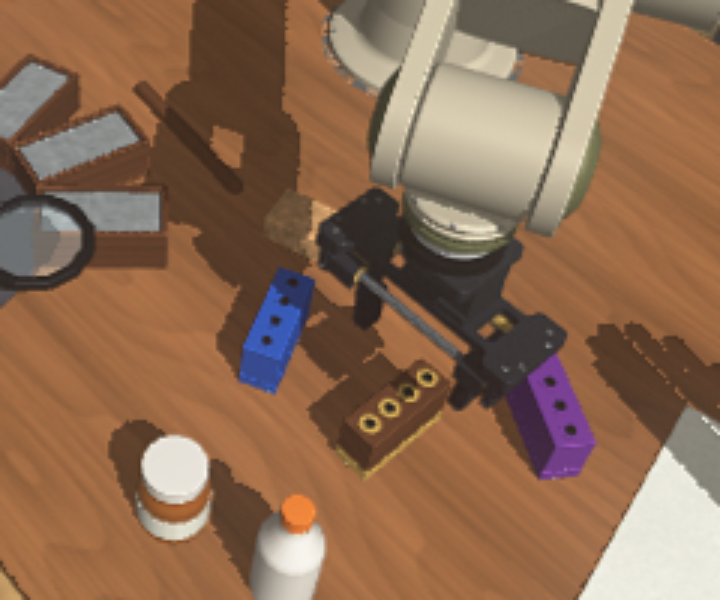

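The open gripper stands above the chest and clear of the blue and purple blocks.

Emit:
servo_tool:
  series: "0 -0.008 0.1 0 100;0 -0.008 0.2 0 100;0 -0.008 0.28 0 100;0 -0.008 0.284 0 100;0 -0.008 0.284 0 100;0 -0.008 0.284 0 20;0 -0.008 0.284 0 20;0 -0.008 0.284 0 20;0 -0.008 0.284 0 20;0 -0.008 0.284 0 20;0 -0.008 0.284 0 20;0 -0.008 0.284 0 20"
  squeeze: 35

```text
time_s: 6.35
eef_pos: [0.4429, 0.3483, 0.0371]
orientation: [3.139, -0.0, -0.004]
contact_force: [-0.7, -4.6, 3.9]
opening: 0.412
grasp_force: 34.4
```

```bash
python3 -c "
from h import *
o=ctrl.get_obs();print(o['grasp_force']);(x,y),a=well(-.52)
go((.4412,.348,.17,0),(.45,.06,.17,.17),(x,y,.14,a))"
```

```text
34.41899813711643
pose [0.4429 0.3483 0.0371] [ 3.139 -0.    -0.004] F [-0.7 -4.6  3.9] op 0.412 t 6.35
  -> (0.4412, 0.348, 0.17, 0) shares [-0.006  0.002 -0.443] -0.0012
  -> (0.45, 0.06, 0.17, 0.17) shares [ 0.027  0.962 -0.441] -0.0553
  -> (np.float64(0.46553149604895555), np.float64(-0.17667853224220417), 0.14, 0.34400000000000003) shares [ 0.082  1.751 -0.339] -0.1107
```

Emit:
servo_tool:
  series: "0 0 -0.1 0 20;0 0 -0.25 0 20;0 0 -0.44 0 20;0 0 -0.44 0 20;0.03 0.96 -0.44 -0.055 20;0.03 0.96 -0.44 -0.055 20;0.03 0.96 -0.44 -0.055 20;0.03 0.96 -0.44 -0.055 20;0.03 0.96 -0.44 -0.055 20;0.03 0.96 -0.44 -0.055 20;0.03 0.96 -0.44 -0.055 20;0.03 0.96 -0.44 -0.055 20"

```text
time_s: 7.55
eef_pos: [0.4497, 0.0609, 0.1673]
orientation: [-3.14, 0.003, 0.166]
contact_force: [-0.2, 0.1, -5.0]
opening: 0.404
grasp_force: 35.0
```

```bash
python3 -c "
from h import *
(x,y),a=well(-.52)
go((x+.0016,y+.0006,.14,a))"
```

```text
pose [0.4497 0.0609 0.1673] [-3.14e+00  3.00e-03  1.66e-01] F [-0.2  0.1 -5. ] op 0.404 t 7.55
  -> (np.float64(0.46713149604895554), np.float64(-0.17607853224220418), 0.14, 0.34400000000000003) shares [-0.073  0.789  0.09 ] -0.0565
```

Emit:
servo_tool:
  series: "-0.073 0.79 0 -0.0565 20;-0.073 0.79 0 -0.0565 20;-0.073 0.79 0 -0.0565 20;-0.073 0.79 0 -0.0565 20;-0.073 0.79 0 -0.0565 20;-0.073 0.79 0 -0.0565 20;-0.073 0.79 0.07 -0.0565 20;-0.073 0.79 0.07 -0.0565 20;-0.073 0.79 0.07 -0.0565 20;-0.073 0.79 0.07 -0.0565 20"

```text
time_s: 8.55
eef_pos: [0.469, -0.1752, 0.1481]
orientation: [3.141, -0.0, 0.347]
contact_force: [-0.1, -0.2, -5.2]
opening: 0.402
grasp_force: 35.0
```

```bash
python3 -c "
from h import *
(x,y),a=well(-.52)
im=ctrl.read_camera('scene'); cv2.imwrite('pics/s2.png',cv2.resize(im[90:230,130:310],None,fx=4,fy=4,interpolation=2))
x+=.0016;y+=.0006;go((x,y,.14,a),(x,y,.09,a),(x,y,.057,a))"
```

```text
pose [ 0.469  -0.1754  0.1482] [ 3.141e+00 -1.000e-03  3.470e-01] F [ 0.8 -0.5 -6.3] op 0.409 t 8.6
  -> (np.float64(0.46713149604895554), np.float64(-0.17607853224220418), 0.14, 0.34400000000000003) shares [-0.007 -0.     0.027] 0.001
  -> (np.float64(0.46713149604895554), np.float64(-0.17607853224220418), 0.09, 0.34400000000000003) shares [-0.007 -0.     0.194] 0.001
  -> (np.float64(0.46713149604895554), np.float64(-0.17607853224220418), 0.057, 0.34400000000000003) shares [-0.007 -0.     0.304] 0.001
```

View pics/s2.png

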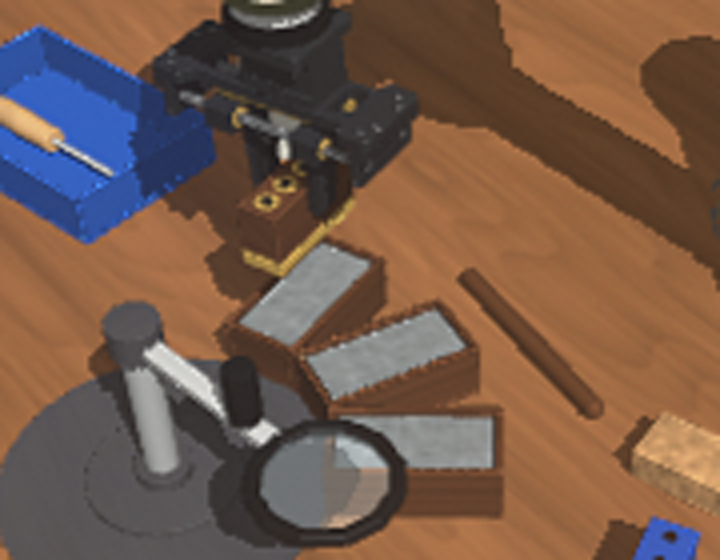

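The chest hangs level and aligned above well2, so I lower it gently.

Emit:
servo_tool:
  series: "-0.007 0 0.08 0 20;-0.007 0 0.15 0 20;-0.007 0 0.17 0 20;-0.007 0 0.18 0 20;-0.007 0 0.19 0 20;-0.007 0 0.2 0 20;-0.007 0 0.21 0 20;-0.007 0 0.22 0 20;-0.007 0 0.23 0 20;-0.007 0 0.23 0 20"

```text
time_s: 9.6
eef_pos: [0.4666, -0.1767, 0.0783]
orientation: [-3.142, 0.0, 0.346]
contact_force: [0.5, -0.3, -4.2]
opening: 0.402
grasp_force: 35.0
```

Emit:
servo_tool:
  series: "0 0 0.01 0 20;0 0 0.02 0 20;0 0 0.03 0 20;0 0 0.04 0 20;0 0 0.05 0 20;0 0 0.06 0 20;0 0 0.065 0 20;0 0 0.065 0 20"

```text
time_s: 10.4
eef_pos: [0.4665, -0.1766, 0.0588]
orientation: [-3.141, 0.0, 0.346]
contact_force: [-0.6, -0.7, -4.3]
opening: 0.405
grasp_force: 35.0
```

Emit:
servo_tool:
  series: "0 0 0.003 0 20;0 0 0.006 0 20;0 0 0.008 0 20;0 0 0.008 0 20"

```text
time_s: 10.8
eef_pos: [0.4665, -0.1766, 0.0566]
orientation: [-3.142, 0.0, 0.346]
contact_force: [0.5, -1.3, -4.1]
opening: 0.41
grasp_force: 35.0
```

Emit:
servo_tool:
  series: "0 0 0.003 0 20;0 0 0.005 0 20;0 0 0.007 0 20;0 0 0.007 0 20"

```text
time_s: 11.2
eef_pos: [0.4667, -0.1767, 0.0559]
orientation: [3.141, -0.0, 0.346]
contact_force: [-4.9, 3.0, 13.8]
opening: 0.405
grasp_force: 35.0
```

Hard stop at the expected height, so the chest is fully down. I ease off and release.

Emit:
servo_tool:
  series: "0 0 -0.003 0 20;0 0 -0.003 0 45;0 0 -0.003 0 60;0 0 -0.003 0 70;0 0 -0.003 0 70;0 0 -0.003 0 70;0 0 -0.15 0 70;0 0 -0.3 0 70;0 0 -0.45 0 70;0 0 -0.6 0 70;0 0 -0.6 0 70"

```text
time_s: 12.3
eef_pos: [0.4683, -0.1777, 0.2401]
orientation: [3.133, -0.006, 0.346]
contact_force: [1.0, 0.7, -1.3]
opening: 0.701
grasp_force: 0.0
```

```bash
python3 -c "
from h import *
q=1.25; a=PSI-q; g=PIV-.115*np.array([np.cos(a),np.sin(a)]); print(g,a)
im=ctrl.read_camera('scene'); cv2.imwrite('pics/s3.png',cv2.resize(im[90:230,130:310],None,fx=4,fy=4,interpolation=2))
go((.5,-.08,.26,a+np.pi/2),(*g,.27,a+np.pi/2),(*g,.27,a),(*g,.172,a))"
```

```text
[0.62780655 0.00119656] -1.426
pose [ 0.4673 -0.1771  0.2367] [ 3.137e+00 -3.000e-03  3.460e-01] F [ 0.2  0.7 -1.3] op 0.699 t 12.35
  -> (0.5, -0.08, 0.26, 0.14479632679489662) shares [ 0.213 -0.267 -0.078] 0.064
  -> (np.float64(0.6278065475493027), np.float64(0.0011965611772449258), 0.27, 0.14479632679489662) shares [ 0.705 -0.377 -0.11 ] 0.064
  -> (np.float64(0.6278065475493027), np.float64(0.0011965611772449258), 0.27, -1.426) shares [ 0.705 -0.377 -0.11 ] 0.564
  -> (np.float64(0.6278065475493027), np.float64(0.0011965611772449258), 0.172, -1.426) shares [ 0.704 -0.379  0.216] 0.564
```

View pics/s3.png

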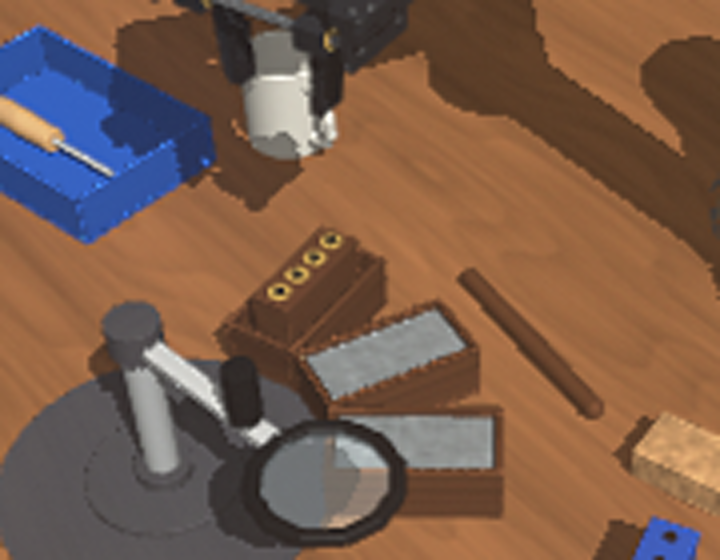

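The chest sits sunk in well2, with its top about 25 mm above the rim. Next is the magnifier grip.

Emit:
servo_tool:
  series: "0 0 -0.12 -0.05 70;0.7 -0.378 -0.12 -0.436 70;0.7 -0.378 -0.12 -0.436 70;0.7 -0.378 -0.12 -0.436 70;0.7 -0.378 -0.12 -0.436 70;0.7 -0.378 -0.12 -0.436 70;0.7 -0.378 -0.12 -0.436 70;0.7 -0.378 -0.12 -0.436 70;0.7 -0.378 -0.12 -0.436 70;0.7 -0.378 -0.12 -0.436 70;0.7 -0.378 -0.12 -0.436 70;0.7 -0.378 -0.12 -0.436 70"

```text
time_s: 13.55
eef_pos: [0.6255, 0.0012, 0.2699]
orientation: [-3.141, -0.0, 1.713]
contact_force: [-0.2, -0.7, 0.3]
opening: 0.703
grasp_force: 0.0
```

```bash
python3 -c "
from h import *
q=1.25; a=PSI-q; g=PIV-.115*np.array([np.cos(a),np.sin(a)])
im=ctrl.read_camera('scene'); cv2.imwrite('pics/s4.png',cv2.resize(im[90:270,110:310],None,fx=3,fy=3,interpolation=2))
go((*g,.27,a+np.pi),(*g,.17,a+np.pi))"
```

```text
pose [0.6256 0.0012 0.2701] [-3.141 -0.     1.713] F [ 0.4  0.2 -0.1] op 0.704 t 13.6
  -> (np.float64(0.6278065475493027), np.float64(0.0011965611772449258), 0.27, 1.7155926535897932) shares [-0.001  0.007  0.   ] -0.0008
  -> (np.float64(0.6278065475493027), np.float64(0.0011965611772449258), 0.17, 1.7155926535897932) shares [-0.001  0.008  0.334] -0.0008
```

View pics/s4.png

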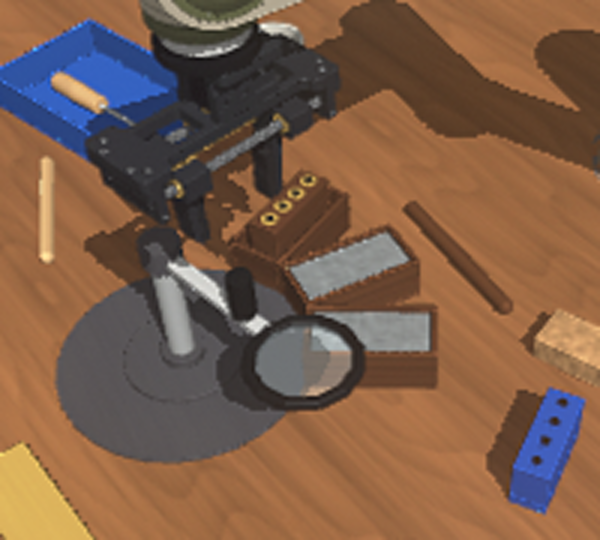

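The fingers straddle the grip at about (240,290) in the crop, roughly 7 cm above it.

Emit:
servo_tool:
  series: "0 0.007 0.15 0 70;0 0.007 0.3 0 70;0 0.007 0.335 0 70;0 0.007 0.335 0 70;0 0.007 0.335 0 20;0 0.007 0.335 0 20;0 0.007 0.335 0 20;0 0.007 0.335 0 20;0 0.007 0.335 0 20;0 0.007 0.335 0 20;0 0.007 0.335 0 20"
  squeeze: 15

```text
time_s: 14.7
eef_pos: [0.628, 0.0016, 0.1705]
orientation: [3.141, 0.0, 1.716]
contact_force: [-0.2, 0.3, 3.4]
opening: 0.266
grasp_force: 15.0
```

```bash
cat > arc.py <<'E'
from h import *
from scipy.spatial.transform import Rotation as Ro
import sys
o=ctrl.get_obs(); p=o["eef_pos"]; d=PIV-p[:2]; r=np.linalg.norm(d); a=np.arctan2(d[1],d[0]); R=Ro.from_euler("xyz",o["orientation"])
print("r",r,"a",a,"q",PSI-a,"F",o["contact_force"].round(1),"op",o["opening"],o["grasp_force"],"pose",p.round(4),o["orientation"].round(3))
n=int(sys.argv[1]); end=float(sys.argv[2])
for t in np.linspace(a,end,n+1)[1:]:
    t=float(t); X=np.r_[PIV-.115*np.array([np.cos(t),np.sin(t)]),p[2]]
    print(*(R.inv().apply(X-p)/.3).round(3)[:2],0,round(-(t-a)/np.pi,3))
E
python3 arc.py 11 -0.3
```

```text
r 0.1153526455742929 a -1.4277290781709946 q 1.2517290781709947 F [-0.2  0.3  3.4] op 0.26638505392354217 14.99920547939837 pose [0.628  0.0016 0.1705] [3.141 0.    1.716]
-0.003 -0.039 0 -0.033
-0.009 -0.078 0 -0.065
-0.019 -0.116 0 -0.098
-0.033 -0.153 0 -0.131
-0.05 -0.188 0 -0.163
-0.071 -0.221 0 -0.196
-0.095 -0.252 0 -0.228
-0.122 -0.281 0 -0.261
-0.153 -0.306 0 -0.294
-0.185 -0.328 0 -0.326
-0.219 -0.347 0 -0.359
```

Emit:
servo_tool:
  series: "-0.003 -0.039 0 -0.033 20;-0.009 -0.078 0 -0.065 20;-0.019 -0.116 0 -0.098 20;-0.033 -0.153 0 -0.131 20;-0.05 -0.188 0 -0.163 20;-0.071 -0.221 0 -0.196 20;-0.095 -0.252 0 -0.228 20;-0.122 -0.281 0 -0.261 20;-0.153 -0.306 0 -0.294 20;-0.185 -0.328 0 -0.326 20;-0.219 -0.347 0 -0.359 20;-0.219 -0.347 0 -0.359 20"

```text
time_s: 15.9
eef_pos: [0.5328, -0.0792, 0.1704]
orientation: [-3.141, -0.003, 2.845]
contact_force: [-9.8, 1.9, 8.3]
opening: 0.261
grasp_force: 15.0
```

```bash
python3 arc.py 10 0.345
```

```text
r 0.11651432400742212 a -0.2908196213146824 q 0.11481962131468243 F [-9.8  1.9  8.3] op 0.2610650126297767 15.000803852453828 pose [ 0.5328 -0.0792  0.1704] [-3.141e+00 -3.000e-03  2.845e+00]
-0.006 -0.024 0 -0.02
-0.008 -0.049 0 -0.04
-0.012 -0.073 0 -0.061
-0.018 -0.096 0 -0.081
-0.025 -0.12 0 -0.101
-0.033 -0.143 0 -0.121
-0.043 -0.165 0 -0.142
-0.055 -0.186 0 -0.162
-0.067 -0.207 0 -0.182
-0.081 -0.227 0 -0.202
```

Emit:
servo_tool:
  series: "-0.006 -0.024 0 -0.02 20;-0.008 -0.049 0 -0.04 20;-0.012 -0.073 0 -0.061 20;-0.018 -0.096 0 -0.081 20;-0.025 -0.12 0 -0.101 20;-0.033 -0.143 0 -0.121 20;-0.043 -0.165 0 -0.142 20;-0.055 -0.186 0 -0.162 20;-0.067 -0.207 0 -0.182 20;-0.081 -0.227 0 -0.202 20;-0.081 -0.227 0 -0.202 20;-0.081 -0.227 0 -0.202 20"

```text
time_s: 17.1
eef_pos: [0.5348, -0.1525, 0.1702]
orientation: [3.142, -0.008, -2.805]
contact_force: [-18.1, -9.0, 9.7]
opening: 0.269
grasp_force: 15.0
```

```bash
python3 arc.py 1 0.345
```

```text
r 0.11665138321284024 a 0.3493003802344586 q -0.5253003802344586 F [-18.1  -9.    9.7] op 0.2689747761744769 14.999739965423942 pose [ 0.5348 -0.1525  0.1702] [ 3.142 -0.008 -2.805]
-0.005 0.002 0 0.001
```

Emit:
servo_tool:
  series: "0.005 0 0 0 20;0.006 0 0 0 20;0.006 0 0 0 45;0.006 0 0 0 60;0.006 0 0 0 70;0.006 0 0 0 70;0.006 0 -0.1 0 70;0.006 0 -0.2 0 70;0.006 0 -0.35 0 70;0.006 0 -0.5 0 70;0.006 0 -0.5 0 70"

```text
time_s: 18.2
eef_pos: [0.537, -0.1518, 0.326]
orientation: [-3.134, 0.007, -2.805]
contact_force: [0.5, 0.3, 0.4]
opening: 0.701
grasp_force: 0.0
```

```bash
python3 -c "
from h import *
go((.40,.1,.33,-2.8),(.3,.3,.33,-2.8))"
```

```text
pose [ 0.537  -0.1518  0.326 ] [-3.134  0.007 -2.805] F [0.5 0.3 0.4] op 0.701 t 18.2
  -> (0.4, 0.1, 0.33, -2.8) shares [ 0.153  0.943 -0.022] -0.0015
  -> (0.3, 0.3, 0.33, -2.8) shares [ 0.248  1.682 -0.028] -0.0015
```

Next I move out of the top camera's view of the stand and check.

Emit:
servo_tool:
  series: "0.15 0.94 0 0 70;0.15 0.94 0 0 70;0.15 0.94 0 0 70;0.15 0.94 0 0 70;0.15 0.94 0 0 70;0.15 0.94 0 0 70;0.15 0.94 0 0 70;0.15 0.94 0 0 70"

```text
time_s: 19.0
eef_pos: [0.4001, 0.1002, 0.3198]
orientation: [-3.141, -0.0, -2.804]
contact_force: [0.8, 0.1, -0.3]
opening: 0.7
grasp_force: 0.0
```

Emit:
servo_tool:
  series: "0.1 0.75 0 0 70;0.1 0.75 0 0 70;0.1 0.75 0 0 70;0.1 0.75 0 0 70;0.1 0.75 0 0 70;0.1 0.75 0 0 70;0.1 0.75 0 0 70"

```text
time_s: 19.7
eef_pos: [0.2983, 0.302, 0.3195]
orientation: [-3.141, -0.001, -2.805]
contact_force: [0.6, -0.5, 0.2]
opening: 0.701
grasp_force: 0.0
```

```bash
python3 - <<'E'
from h import *
im=ctrl.read_camera("top"); s=ctrl.read_camera("scene")
g=cv2.cvtColor(im,cv2.COLOR_BGR2GRAY); m=(g<45); m[:,:310]=0; m[:,410:]=0; m[:140]=0; m[250:]=0
for b,st,c in blobs(m,20): print("dark",st,c)
hsv=cv2.cvtColor(im,cv2.COLOR_BGR2HSV); H,S,V=[hsv[...,i].astype(int) for i in range(3)]
r=np.zeros(V.shape,bool); r[180:250,340:400]=1
for b,st,c in blobs(r&(S>90)&(V>130)&(H>17),12): print("brass",st,c,ray("top",*c,.075).round(4))
cv2.imwrite("pics/f.png",np.hstack([cv2.resize(im[120:260,290:410],(390,455)),cv2.resize(s[100:240,130:250],(390,455))]))
E
```

```text
dark [364 176  15  12 124] [371.11290323 181.48387097]
dark [315 193   5  17  25] [316.76 200.28]
dark [356 192  46  51 560] [378.00357143 216.89464286]
dark [346 198   7  26  50] [348.52 209.58]
```

View pics/f.png

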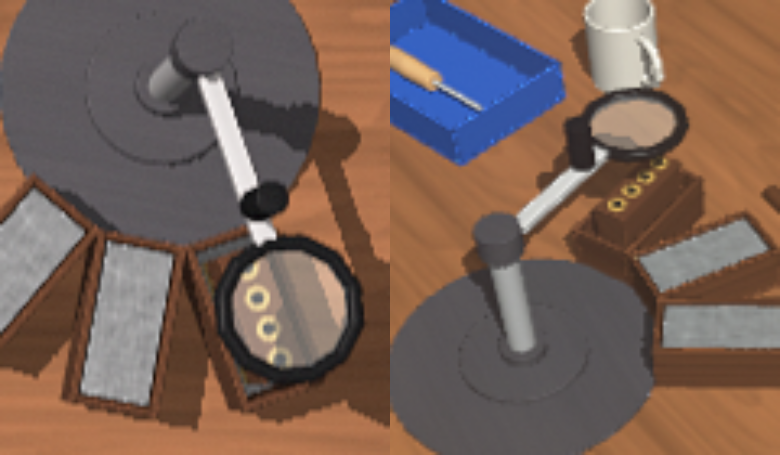

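```bash
python3 - <<'E'
from h import *
L=ray("top",379,217.2,.152)[:2]; d=PIV-L; print("lens",L,np.linalg.norm(d),np.arctan2(d[1],d[0]))
P=[ray("top",290+u/3.25,120+v/3.25,.075)[:2] for u,v in ((250,265),(258,297),(267,328),(278,358))]
c=np.mean(P,0); print(np.round(P,4),"chest",c,"diff",L-c)
a=P[0]-P[3]; print(np.arctan2(a[1],a[0]), np.linalg.norm(a))
print(proj("scene",[*L,.15]), ctrl.get_obs()["time_s"])
E
```

```text
lens [ 0.45875222 -0.17455498] 0.19571284855244214 0.32210143805534286
[[ 0.4995 -0.1668]
 [ 0.4758 -0.1726]
 [ 0.453  -0.1791]
 [ 0.4309 -0.1871]] chest [ 0.46480796 -0.17643304] diff [-0.00605574  0.00187806]
0.28782146827381855 0.07152963304225131
[206.86686814 137.11655161] 19.8
```

```bash
python3 - <<'E'
from h import *
t=np.array([-.338,.941]); rad=np.array([.941,.338])
im=ctrl.read_camera("top"); g=cv2.cvtColor(im,cv2.COLOR_BGR2GRAY)
n=cv2.resize(g[180:255,340:415],None,fx=4,fy=4,interpolation=cv2.INTER_CUBIC)
c=cv2.HoughCircles(n,cv2.HOUGH_GRADIENT,1,200,param1=120,param2=15,minRadius=70,maxRadius=105)
u,v,r=c[0][0]; L=ray("top",340+(u-1.5)/4,180+(v-1.5)/4,.153)[:2]; print("hough",u,v,r/4*2.22,L)
m=(g>=45).astype(np.uint8); m[:180]=0
l=cv2.connectedComponents(m,connectivity=4)[1]; b=l==l[205,385]
if b.sum()<2500:
    q,rr=cv2.minEnclosingCircle(np.argwhere(b)[:,::-1].astype(np.float32)); L2=ray("top",*q,.15)[:2]; print("inner",q,rr,b.sum(),L2)
C=np.array([.4651,-.1773])
print("diff t,rad",(L-C)@t,(L-C)@rad, (L2-C)@t,(L2-C)@rad)
E
```

```text
hough 156.5 141.5 39.2385 [ 0.46363275 -0.17376062]
inner (379.0, 214.5) 18.848176956176758 1054 [ 0.46490795 -0.17516257]
diff t,rad 0.0038264859348292636 -0.0001843731047599152 0.0020762377034413957 0.0005417345643746621
```

The lens is centred over the chest to about 2–4 mm, the chest is sunk, and the arm is clear. I'm handing the job in.

```bash
python3 -c "
from bench import ctrl
print(ctrl.close_job())"
```

```text
the job is handed in; nothing more can be done
None
```

I laid the reed chest in the free well (well2), where it sank fully, then swung the lens to within about 2–4 mm of its centre and let go; the job is handed in at about 20 s, and the glue bottle and amber jar were not touched.

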